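Empty the bath-bomb tray and hold it over the washbasin

TASK

Pick up the wooden tray by its handle with the three bath bombs still in it, and tip all of them out of it into the wicker basket. Then hold the empty tray level and still above the middle of the washbasin, clear of the basin and its tap, so that I can rinse it: finish while still holding it there. Do not knock the basket over, and leave the soap dispenser, tumbler, amber jar and blue bowl standing where they are.

Things in the scene. Friction and masses are not known exactly. Their poses are not given: they have to be found in the camera images.
- tray: loose wooden scoop tray, 190 mm (x) by 96 mm (y), 0.2 to 0.45 kg. Origin: centre of underside, z up. Walls 6 mm thick, 50 mm high at the sides and +x end; floor 6 mm. The -x end is an open spout: the floor ramps up (17 degrees) over 55 mm to a lip at x = -95 mm, z = 23 mm. Bombs stay in while it is level; dipping the spout 35 to 45 degrees empties it. Balances within 15 mm of its handle.
- tray_handle (a point): centre of the tray's pale handle, a flat bar bridging the tray crosswise over its middle, 100 mm above the underside: 96 mm long (tray's y), 14 mm thick (tray's x: pinch it this way), 30 mm tall, carried by flat uprights on the side walls. Axes as the tray's.
- bomb1_center (a point): centre of bath bomb 1, an off-white ball of 38 mm diameter, 40 g, lying in the tray; it rolls
- bomb2_center (a point): centre of bath bomb 2, an off-white ball of 38 mm diameter, 40 g, lying in the tray; it rolls
- bomb3_center (a point): centre of bath bomb 3, an off-white ball of 38 mm diameter, 40 g, lying in the tray; it rolls
- basket: open rectangular wicker basket, 210 mm (its x) by 200 mm (its y) outside, 100 mm high, walls and floor 7 mm thick, 0.8 kg, loose on the counter. Origin: centre of its underside, z up. The rim is 100 mm up.
- basin: white washbasin fixed on the counter, bowl 240 mm (x) by 240 mm (y) outside, 70 mm high. Origin: under the centre of the bowl, z up. Beside the bowl at +y is a 50 mm ledge with two crystal tap heads and a tap whose spout reaches back over the bowl to y = 66 mm; nothing on the basin is higher than 125 mm above the counter.
- basin_middle (a point): middle of the washbasin's bowl at the height of its rim, 70 mm above the counter
- dispenser: white ceramic soap dispenser, 58 mm across, 150 mm tall; not to be disturbed. Origin at its underside.
- tumbler: glass tumbler with two toothbrushes, 70 mm across, 95 mm tall (brushes reach 185 mm); not to be disturbed. Origin at its underside.
- jar: small amber glass jar with black cap, 60 mm across, 50 mm tall; not to be disturbed. Origin at its underside.
- bowl: small blue ceramic bowl, 90 mm across, 40 mm tall; not to be disturbed. Origin at its underside.
Things that resemble listed ones, but are neither listed nor needed, are in the scene too. What is shaped like the tray but pink is not meant.

How it is judged:
By the outcome, as a careful person would: the job done as asked, in the order asked, and still so for the second after the job is handed in, while the arm keeps its last pose, push and grip.
It also fails if it takes over 70 s, if anything falls off the work surface, if the arm or the gripper's body presses on something with over 40 N, if the wrist force passes 120 N, or if a joint passes its speed limit or range.

ROBOT

A 6-joint arm with a two-finger parallel gripper is mounted at the origin on the work surface. World frame = base frame: x ahead of the robot, y to its left, z up, the work surface at z = 0. Lengths are in mm, angles in rad, forces in N, time in s.
With the tool pointing down it reaches from about 350 to 775 mm from the base axis. Payload 7.3 kg.
Tool frame: the origin (TCP) lies on the centre line of the jaws, within the pads' length; the fingertips stand 17 mm ahead of it and the grasp point (between the pads) lies 2 mm behind it; z points along the fingers, y is the line along which they close (so a half turn about z gives the same grasp; the last joint's range is limited). The gripper opens to 92 mm and grips with 3 to 60 N. Pads are 19 mm wide; open, the fingers measure 130 mm over their backs; the gripper's body (75 mm by 190 mm) begins 47 mm behind the grasp point.
Start: joints at [1.161, 0.342, 1.524, -0, 1.275, -0.146], TCP at [136.878, 506.861, 243.741] pointing down, gripper open.
Joint ranges: [-2.53, 2.53], [-0.77, 2.02], [0.04, 2.7], [-1, 4.14], [0.28, 2.66], [-3.11, 3.11]. Speed limits (rad/s): [2.57, 2.57, 3.14, 3.14, 3.14, 3.14].

INTERFACE

Orientations are given as [roll, pitch, yaw] about the fixed x, y, z axes, in that order (R = Rz(yaw) Ry(pitch) Rx(roll)).
In Python, from plant import bot gives the robot as it stands. The module is installed in compiled form; this text tells all that it offers.
- The arm moves only by the shell command python3 -m pendant 'ROWS'. ROWS is JSON, a list of rows, each a list of 3 entries, a list of its own where there are three numbers: the shift along the world's x, y, z as a fraction of full scale, then the turn, a rotation vector about the world's x, y, z as a fraction of full scale, then the opening, from -1 (shut) to 1 (fully open), so that 0 is half open. In form: [[[tx, ty, tz], [rx, ry, rz], claw], ...]. A call has exactly 10 rows; each row shifts and turns the commanded pose from where the row before left it; what a row does not reach is not made up. Full scale, the value 1, is 30 mm for a shift and 0.12 rad for a turn. A row lasts 1/12 s, in which the tool goes at most 41.7 mm and 7.16 degrees, less where a joint would pass 70% of its speed; a pose out of reach is approached as far as the arm can. A call with a number of a shift or a turn outside -1 to 1 is refused whole. A call with a gripper value outside its range is refused whole. The fingers move at their own pace and stop on an object; the grip force is fixed at half the most. Time passes only in rows, so rows that do not move let the fingers close, or fill a call up. It gives the time, the measured TCP pose, the force, the opening and the grip force at its end, in the units of the state.
- bot.get_obs(): the state, without advancing time (a new reading comes with each control period).
- bot.capture(name): name is "scene" or "side" or "wrist"; returns the picture (384x512x3 uint8, blue, green, red); there is no depth.
- bot.camera_params(name): a dict with "fovy" (degrees; the focal length in pixels is half the picture's height over the tangent of half this angle, whatever the lens; pixels are square), "cx", "cy" (the principal point, pixels), "distortion" ([k1, k2, p1, p2, k3] as OpenCV has them; the pictures are not rectified), "camera_from_world" (4x4, takes a point from world to camera coordinates). Camera axes: x right, y down, z forward; pixel columns grow to the right and rows downward; lengths in mm; the calibration is good to about 2 mm. A picture is of the moment at which its call begins: read the wrist's pose just before it. camera_params takes no time and is no camera call; for the wrist camera it gives the pose at the moment of the call.
- bot.close_job(): hands the job in; it is judged then, once.
The state is a dict: "time": time; "joint_positions": joint angles; "dq": joint speeds; "tau": joint torques, N m; "tool_pos": TCP position; "tcp_rot": TCP orientation; "contact_force": force on the tool from outside, world axes, zero at the start; "moment": the same for the moment, N m; "grip_width": finger opening in mm; "finger_force": force on a finger pad.
Only numpy, scipy, OpenCV 4.12 (cv2) and the standard library are available. Lean on these libraries where they do the work, as an engineer would, in place of code of your own. Each camera call takes 0.05 s, during which the arm holds its last target. There are 200 camera calls.

## Working session

There is one attempt and no reset: what is moved stays moved. The work goes in short steps, Python scripts to look and compute and a shell command to move; the robot and the scene stay as the last step left them, time stands still between calls to the robot, and variables do not carry over. Pictures are saved under pics/ and viewed, at most 13 in all, crops included, and the job is handed in when it is done.

```bash
mkdir -p pics; python3 - <<'E'
from plant import bot
import cv2,numpy as np
for n in ("scene","side"):
    im=bot.capture(n); cv2.imwrite(f"pics/{n}0.png",im)
    p=bot.camera_params(n); print(n,p['fovy'],p['cx'],p['cy'],p['distortion']); print(np.round(p['camera_from_world'],3).tolist())
o=bot.get_obs(); print(o['time'],o['tool_pos'],o['tcp_rot'],o['grip_width'])
E
```

```text
scene 47.72644119239422 260.00326905159574 187.00581285755024 [-0.13679116  0.          0.          0.          0.        ]
[[-0.079, 0.997, -0.015, 33.38], [0.845, 0.059, -0.531, -357.53], [-0.528, -0.054, -0.847, 1842.345], [0.0, 0.0, 0.0, 1.0]]
side 42.12460089582459 252.14210679139072 195.13178080816016 [0.00909312 0.         0.         0.         0.        ]
[[0.915, -0.403, 0.015, -443.872], [-0.271, -0.643, -0.716, 230.479], [0.298, 0.651, -0.698, 1502.887], [0.0, 0.0, 0.0, 1.0]]
0.1 [136.7308265  506.53121285 243.11883376] [-3.14023296e+00 -1.92701307e-04  2.87779065e+00] 91.70604584654524
```

View pics/scene0.png

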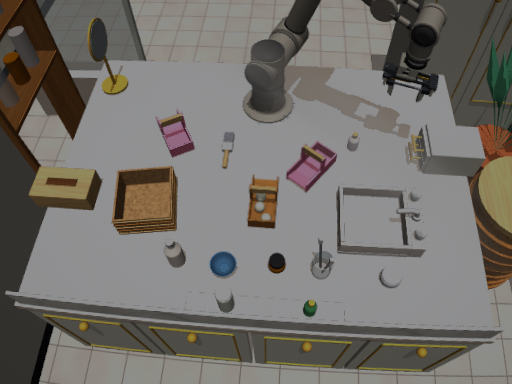

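View pics/side0.png

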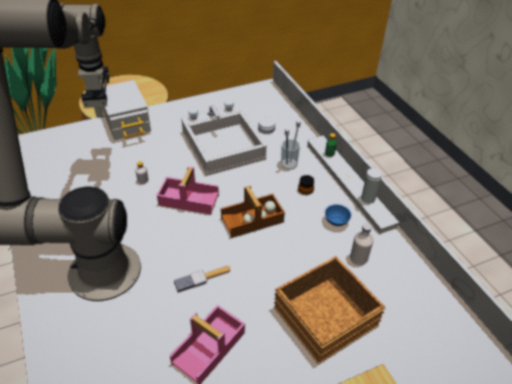

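```bash
python3 - <<'E'
import cv2,numpy as np
a=cv2.imread("pics/scene0.png")[160:250,210:310]; b=cv2.imread("pics/side0.png")[170:250,200:300]
a=cv2.resize(a,(400,360),interpolation=2);b=cv2.resize(b,(400,320),interpolation=2)
b=cv2.copyMakeBorder(b,0,40,0,0,0)
cv2.imwrite("pics/crop.png",np.hstack([a,b]))
E
```

```text
(no output)
```

View pics/crop.png

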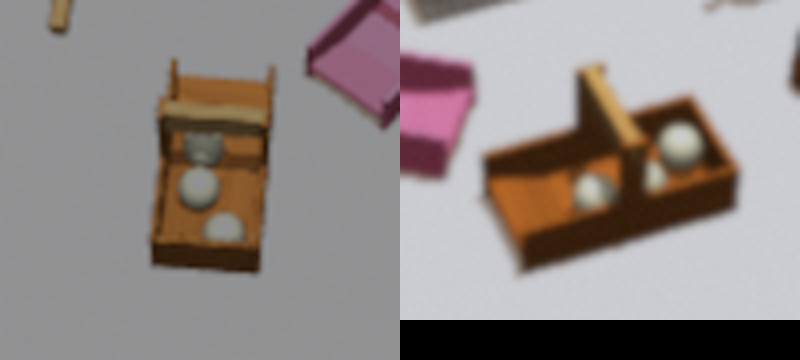

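```bash
cat > h.py <<'E'
import numpy as np,cv2
from plant import bot
def ray(n,uv):
    p=bot.camera_params(n); f=192/np.tan(np.radians(p['fovy']/2))
    K=np.array([[f,0,p['cx']],[0,f,p['cy']],[0,0,1]]); T=np.array(p['camera_from_world'])
    q=cv2.undistortPoints(np.float64(uv).reshape(-1,1,2),K,np.float64(p['distortion'])).reshape(-1,2)
    return -T[:3,:3].T@T[:3,3],np.c_[q,np.ones(len(q))]@T[:3,:3]
def plane(n,uv,z):
    c,d=ray(n,uv); return c+d*((z-c[2])/d[:,2])[:,None]
def tri(uva,uvb,a="scene",b="side"):
    c1,d1=ray(a,[uva]);c2,d2=ray(b,[uvb]);s=np.linalg.lstsq(np.c_[d1[0],-d2[0]],c2-c1,rcond=None)[0]
    p,q=c1+s[0]*d1[0],c2+s[1]*d2[0]; return (p+q)/2,np.linalg.norm(p-q)
E
python3 - <<'E'
from h import *
np.set_printoptions(precision=1,suppress=True)
cen={}
for n,(x0,y0,x1,y1) in {"scene":(245,170,282,232),"side":(215,180,290,240)}.items():
    im=cv2.imread(f"pics/{n}0.png"); hsv=cv2.cvtColor(im,cv2.COLOR_BGR2HSV)
    m=cv2.inRange(hsv,(14,70,110),(30,190,255)); k=np.zeros_like(m);k[y0:y1,x0:x1]=m[y0:y1,x0:x1]
    c=max(cv2.findContours(k,0,2)[0],key=cv2.contourArea); r=cv2.minAreaRect(c); b=cv2.boxPoints(r)
    print(n,"handle",r,cv2.contourArea(c)); print(plane(n,b,115)); cen[n]=r[0]
print(tri(cen["scene"],cen["side"]))
# picks
print("handle top ends",plane("scene",[(250.5,186.5),(277,189)],115),plane("side",[(247.5,187),(260,205.5)],115))
print("closed end rim z50",plane("scene",[(249,221),(275,222.5)],50))
print("tray bottom closed",plane("scene",[(248,226),(274.5,227.5)],0))
im=cv2.imread("pics/scene0.png");hsv=cv2.cvtColor(im,cv2.COLOR_BGR2HSV)
m=cv2.inRange(hsv,(5,90,30),(25,255,255)); k=np.zeros_like(m);k[160:245,105:190]=m[160:245,105:190]
k=cv2.morphologyEx(k,cv2.MORPH_CLOSE,np.ones((7,7)))
c=max(cv2.findContours(k,0,2)[0],key=cv2.contourArea);h=cv2.convexHull(c);print("basket hull",cv2.approxPolyDP(h,4,True).reshape(-1,2).tolist())
for n,r in {"scene":[(100,150,200,250),(320,170,440,270)],"side":[(260,250,400,370),(170,90,280,180)]}.items():
    I=cv2.imread(f"pics/{n}0.png"); cs=[cv2.resize(I[b:d,a:c],(400,int(400*(d-b)/(c-a))),interpolation=2)[:330] for a,b,c,d in r]
    if n=="scene": A=cs
    else: B=cs
row=lambda q:np.hstack([cv2.copyMakeBorder(x[:300],0,max(0,300-len(x[:300])),0,0,0) for x in q])
cv2.imwrite("pics/crop2.png",np.vstack([row(A),row(B)]))
E
```

```text
scene handle ((261.5400695800781, 210.73895263671875), (26.699886322021484, 18.868619918823242), 3.012787342071533) 231.5
[[622.3 -23.1 115. ]
 [551.  -26.4 115. ]
 [550.2  63.1 115. ]
 [621.2  64.1 115. ]]
side handle ((252.849609375, 195.79434204101562), (23.1201171875, 5.627923488616943), 59.534454345703125) 86.5
[[485.1  65.5 115. ]
 [505.   71.8 115. ]
 [502.3 -25.9 115. ]
 [483.3 -31.4 115. ]]
(array([532.1,  36.7,  63.7]), np.float64(61.684520930218504))
handle top ends [[494.9 -25.4 115. ]
 [498.6  65.5 115. ]] [[494.4  62.9 115. ]
 [496.9 -29.2 115. ]]
closed end rim z50 [[593.9 -23.8  50. ]
 [593.4  65.4  50. ]]
tray bottom closed [[588.2 -29.7   0. ]
 [587.4  64.1   0. ]]
basket hull [[171, 166], [176, 179], [175, 229], [119, 233], [112, 222], [118, 171]]
```

View pics/crop2.png

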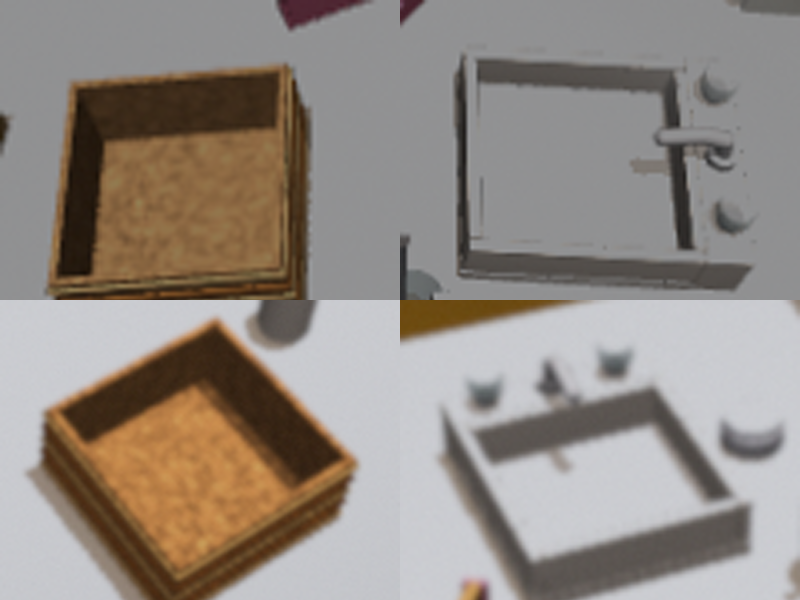

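```bash
python3 - <<'E'
from h import *
np.set_printoptions(precision=1,suppress=True)
p=plane("scene",[(117.5,170.8),(172.5,166.8),(172.5,219),(112.5,223)],100);print("basket",p,p.mean(0))
q=plane("side",[(260+216/400*140,250+20/400*140),(260+355/400*140,250+163/400*140),(260+175/400*140,250+282/400*140),(260+45/400*140,250+112/400*140)],100);print("side",q,q.mean(0))
p=plane("scene",[(338.6,186.5),(407,189),(407.5,244.7),(338,245)],70);print("basin",p,p.mean(0))
s=110/400
q=plane("side",[(170+445*s-400*s,90+s*105),(170+255*s,90+s*88),(170+348*s,90+s*205),(170+130*s,90+s*265)],70);print(q,q.mean(0))
for n,uv in dict(disp=(173,258),bowl=(223,264),jar=(277,264),tumbler=(321,265),bottle=(353,143),box=(440,150)).items(): print(n,plane("scene",[uv],40))
o=bot.get_obs();print(o['tool_pos'],o['tcp_rot'])
E
```

```text
basket [[ 452.1 -513.7  100. ]
 [ 421.7 -314.5  100. ]
 [ 631.2 -275.2  100. ]
 [ 662.1 -477.2  100. ]] [ 541.8 -395.2  100. ]
side [[ 617.5 -288.8  100. ]
 [ 649.7 -484.1  100. ]
 [ 438.3 -523.   100. ]
 [ 411.6 -321.3  100. ]] [ 529.3 -404.3  100. ]
basin [[445.1 282.3  70. ]
 [438.6 528.   70. ]
 [657.2 508.7  70. ]
 [672.5 277.   70. ]] [553.4 399.   70. ]
[[433.  561.5  70. ]
 [653.6 504.2  70. ]
 [661.8 280.6  70. ]
 [426.9 277.9  70. ]] [543.8 406.   70. ]
disp [[ 745.5 -264.2   40. ]]
bowl [[753.3 -95.3  40. ]]
jar [[740.3  81.2  40. ]]
tumbler [[734.  224.9  40. ]]
bottle [[221.7 346.9  40. ]]
box [[229.2 689.9  40. ]]
[136.7 506.5 243.1] [-3.1 -0.   2.9]
```

Scene: tray at about (262,205) px in the scene view with its spout toward the robot, basket at (146,200), basin at (375,218). World: handle (496,19), tray yaw about 0; basket (536,-399), yaw about 0.17; basin (549,400). Sizes agree with those given.

```bash
python3 -m pendant '[[[0.3,-0.4,0],[0,0,-0.5],1],[[0.6,-0.8,0],[0,0,-0.55],1],[[0.6,-0.8,0],[0,0,-0.55],1],[[0.6,-0.8,0],[0,0,-0.55],1],[[0.6,-0.8,0],[0,0,-0.55],1],[[0.6,-0.8,0],[0,0,-0.55],1],[[0.6,-0.8,0],[0,0,-0.55],1],[[0.6,-0.8,0],[0,0,-0.55],1],[[0.6,-0.8,0],[0,0,-0.55],1],[[0.6,-0.8,0],[0,0,-0.55],1]]'
python3 -m pendant '[[[0.6,-0.8,0],[0,0,-0.55],1],[[0.6,-0.8,0],[0,0,-0.55],1],[[0.6,-0.8,0],[0,0,-0.55],1],[[0.6,-0.8,0],[0,0,-0.55],1],[[0.6,-0.8,0],[0,0,-0.55],1],[[0.6,-0.8,0],[0,0,-0.55],1],[[0.6,-0.8,0],[0,0,-0.55],1],[[0.6,-0.8,0],[0,0,-0.55],1],[[0.3,-0.4,0],[0,0,-0.5],1],[[0,0,0],[0,0,0],1]]'
python3 - <<'E'
from h import *
o=bot.get_obs();print(o['tool_pos'],o['tcp_rot'],o['joint_positions'])
print(bot.camera_params("wrist"))
cv2.imwrite("pics/w1.png",bot.capture("wrist"))
E
```

```text
time: 0.93
tool_pos: [308.3, 277.5, 243.6]
tcp_rot: [-3.141, -0.0, 2.221]
contact_force: [0.7, 0.2, 0.1]
grip_width: 91.5
finger_force: 0.0
time: 1.77
tool_pos: [462.4, 72.5, 243.2]
tcp_rot: [-3.142, 0.001, 1.63]
contact_force: [-0.5, -0.2, -0.7]
grip_width: 91.7
finger_force: 0.0
[462.38019045  72.47943071 243.23468023] [-3.14155809e+00  7.32894536e-04  1.62999507e+00] [-8.00655120e-03  2.38216304e-01  1.67275450e+00 -7.78156050e-04
  1.23060721e+00 -6.69456394e-02]
{'fovy': 64.60121285716103, 'cx': 256.2740911283651, 'cy': 194.4561164194018, 'distortion': array([0.01845475, 0.        , 0.        , 0.        , 0.        ]), 'camera_from_world': array([[ 9.98262114e-01,  5.89219238e-02, -9.78974482e-04,
        -4.66044734e+02],
       [ 5.73192134e-02, -9.66983188e-01,  2.48310333e-01,
         1.22279816e+01],
       [ 1.36842706e-02, -2.47934912e-01, -9.68680040e-01,
         4.01136522e+02],
       [ 0.00000000e+00,  0.00000000e+00,  0.00000000e+00,
         1.00000000e+00]])}
```

View pics/w1.png

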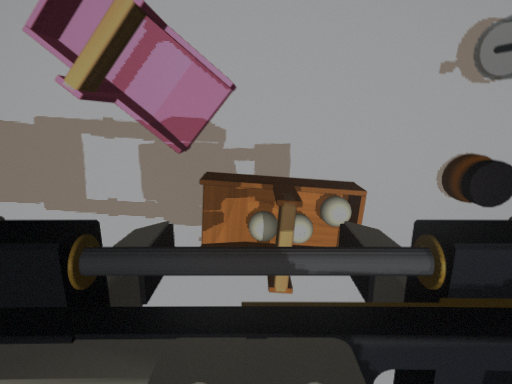

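The wrist view shows the handle bar's top running from about (288,203) to (281,289), with the three balls beside it.

```bash
python3 - <<'E'
from h import *
np.set_printoptions(precision=1,suppress=True)
p=plane("wrist",[(287.5,203),(280.5,289),(279,245),(294,245)],115);print(p)
print(plane("wrist",[(202,180),(360,187)],50))
print(bot.get_obs()['tool_pos'])
E
```

```text
[[490.9  64.8 115. ]
 [491.7 -24.3 115. ]
 [486.4  22.6 115. ]
 [500.7  23.5 115. ]]
[[400.5  67.4  50. ]
 [578.7  70.6  50. ]]
[461.2  73.8 243.2]
```

```bash
python3 -m pendant '[[[0.25,-0.4,0],[0,0,-0.1],1],[[0.3,-0.5,0],[0,0,-0.1],1],[[0.3,-0.5,0],[0,0,-0.1],1],[[0.22,-0.43,0],[0,0,-0.1],1],[[0,0,-0.3],[0,0,0],1],[[0,0,-0.6],[0,0,0],1],[[0,0,-0.6],[0,0,0],1],[[0,0,-0.6],[0,0,0],1],[[0,0,-0.3],[0,0,0],1],[[0,0,0],[0,0,0],1]]'
python3 - <<'E'
from h import *
np.set_printoptions(precision=1,suppress=True)
o=bot.get_obs();print(o['tool_pos'],o['tcp_rot'])
cv2.imwrite("pics/w2.png",bot.capture("wrist"))
E
```

```text
time: 2.65
tool_pos: [491.0, 21.2, 169.6]
tcp_rot: [-3.137, -0.001, 1.59]
contact_force: [-0.4, 0.1, 0.3]
grip_width: 92.4
finger_force: 0.0
[491.   21.2 169.6] [-3.1 -0.   1.6]
```

View pics/w2.png

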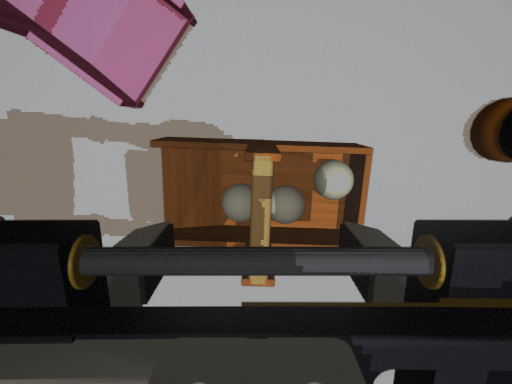

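```bash
python3 -m pendant '[[[0.07,-0.07,-0.4],[0,0,-0.1],1],[[0,0,-0.6],[0,0,0],1],[[0,0,-0.6],[0,0,0],1],[[0,0,-0.5],[0,0,0],1],[[0,0,-0.2],[0,0,0],1],[[0,0,0],[0,0,0],-1],[[0,0,0],[0,0,0],-1],[[0,0,0],[0,0,0],-1],[[0,0,0],[0,0,0],-1],[[0,0,0],[0,0,0],-1]]'
python3 -m pendant '[[[0,0,0],[0,0,0],-1],[[0,0,0],[0,0,0],-1],[[0,0,0],[0,0,0],-1],[[0,0,0],[0,0,0],-1],[[0,0,0],[0,0,0],-1],[[0,0,0],[0,0,0],-1],[[0,0,0],[0,0,0],-1],[[0,0,0],[0,0,0],-1],[[0,0,0],[0,0,0],-1],[[0,0,0],[0,0,0],-1]]'
```

```text
time: 3.53
tool_pos: [495.6, 17.8, 103.6]
tcp_rot: [3.14, 0.0, 1.576]
contact_force: [0.2, -0.2, 0.6]
grip_width: 63.3
finger_force: 0.0
time: 4.37
tool_pos: [494.3, 17.9, 102.6]
tcp_rot: [-3.14, -0.0, 1.576]
contact_force: [-4.4, 0.2, 3.7]
grip_width: 13.5
finger_force: 29.9
```

```bash
python3 -m pendant '[[[0,0,0.1],[0,0,0],-1],[[0,0,0.3],[0,0,0],-1],[[0,0,0.5],[0,0,0],-1],[[0,0,0.6],[0,0,0],-1],[[0,0,0.6],[0,0,0],-1],[[0,0,0.6],[0,0,0],-1],[[0,0,0.6],[0,0,0],-1],[[0,0,0.6],[0,0,0],-1],[[0,0,0.6],[0,0,0],-1],[[0,0,0.3],[0,0,0],-1]]'
python3 - <<'E'
from h import *
cv2.imwrite("pics/s3.png",cv2.resize(bot.capture("side")[120:260,150:330],(720,560)))
E
```

```text
time: 5.2
tool_pos: [496.0, 17.8, 249.4]
tcp_rot: [3.137, 0.0, 1.576]
contact_force: [-0.4, -0.6, -4.1]
grip_width: 13.7
finger_force: 29.9
```

View pics/s3.png

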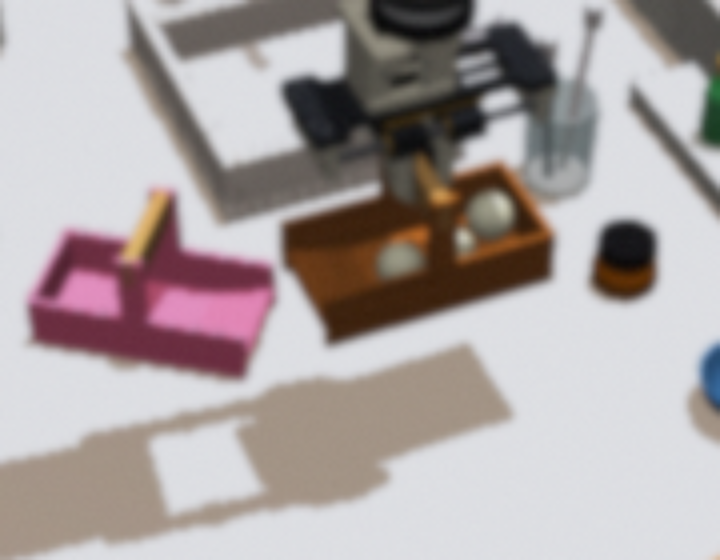

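The tray hangs level in the grip with all three balls in it (side view). Carrying it to the basket.

```bash
python3 -m pendant '[[[0.03,-0.15,0],[0,0,-0.05],-1],[[0.06,-0.3,0],[0,0,-0.1],-1],[[0.09,-0.45,0],[0,0,-0.16],-1],[[0.125,-0.6,0],[0,0,-0.21],-1],[[0.125,-0.6,0],[0,0,-0.21],-1],[[0.125,-0.6,0],[0,0,-0.21],-1],[[0.125,-0.6,0],[0,0,-0.21],-1],[[0.125,-0.6,0],[0,0,-0.21],-1],[[0.125,-0.6,0],[0,0,-0.21],-1],[[0.125,-0.6,0],[0,0,-0.21],-1]]'
python3 -m pendant '[[[0.125,-0.6,0],[0,0,-0.21],-1],[[0.125,-0.6,0],[0,0,-0.21],-1],[[0.125,-0.6,0],[0,0,-0.21],-1],[[0.125,-0.6,0],[0,0,-0.21],-1],[[0.125,-0.6,0],[0,0,-0.21],-1],[[0.125,-0.6,0],[0,0,-0.21],-1],[[0.125,-0.6,0],[0,0,-0.21],-1],[[0.125,-0.6,0],[0,0,-0.21],-1],[[0.125,-0.6,0],[0,0,-0.21],-1],[[0.125,-0.6,0],[0,0,-0.21],-1]]'
python3 -m pendant '[[[0.125,-0.6,0],[0,0,-0.21],-1],[[0.125,-0.6,0],[0,0,-0.21],-1],[[0.125,-0.6,0],[0,0,-0.21],-1],[[0.125,-0.6,0],[0,0,-0.21],-1],[[0.125,-0.6,0],[0,0,-0.21],-1],[[0.1,-0.5,0],[0,0,-0.16],-1],[[0.08,-0.4,0],[0,0,-0.12],-1],[[0.04,-0.2,0],[0,0,-0.08],-1],[[0,-0.1,0],[0,0,0],-1],[[0,0,0],[0,0,0],-1]]'
python3 - <<'E'
from h import *
o=bot.get_obs();print(o['joint_positions'])
a=cv2.resize(bot.capture("scene")[140:260,80:220],(400,343));b=cv2.resize(bot.capture("side")[210:370,230:410],(400,343))
cv2.imwrite("pics/s4.png",np.hstack([a,b]))
E
```

```text
time: 6.08
tool_pos: [526.2, -136.8, 244.9]
tcp_rot: [-3.139, -0.0, 1.36]
contact_force: [0.3, -0.2, -4.7]
grip_width: 13.9
finger_force: 29.9
time: 6.92
tool_pos: [563.5, -316.8, 244.5]
tcp_rot: [-3.138, -0.0, 1.108]
contact_force: [-0.1, 0.5, -5.0]
grip_width: 13.6
finger_force: 29.9
time: 7.75
tool_pos: [588.9, -441.8, 245.0]
tcp_rot: [-3.139, -0.0, 0.94]
contact_force: [0.8, -0.9, -4.3]
grip_width: 13.9
finger_force: 29.9
[-7.47500182e-01  7.70645795e-01  7.83049889e-01 -1.22468472e-04
  1.59019699e+00 -1.16972775e-01]
```

View pics/s4.png

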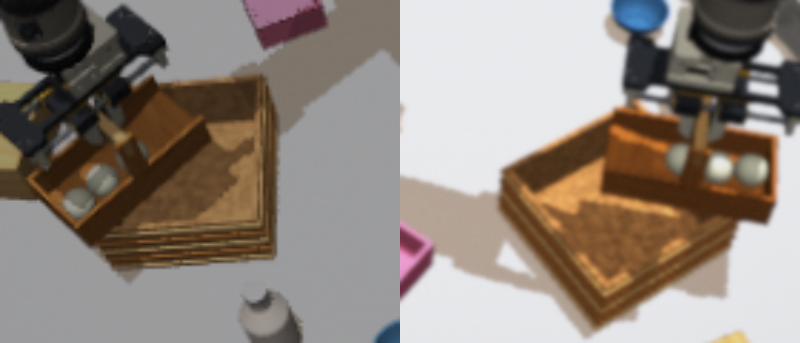

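The tray is over the outer corner of the basket with its spout over the basket's middle, and the balls are still in. Tipping slowly.

```bash
python3 -m pendant '[[[0,0,-0.04],[-0.15,-0.2,0],-1],[[0,0,-0.04],[-0.15,-0.2,0],-1],[[0,0,-0.04],[-0.15,-0.2,0],-1],[[0,0,-0.04],[-0.15,-0.2,0],-1],[[0,0,-0.04],[-0.15,-0.2,0],-1],[[0,0,-0.04],[-0.15,-0.2,0],-1],[[0,0,-0.04],[-0.15,-0.2,0],-1],[[0,0,-0.04],[-0.15,-0.2,0],-1],[[0,0,-0.04],[-0.15,-0.2,0],-1],[[0,0,-0.04],[-0.15,-0.2,0],-1]]'
python3 -m pendant '[[[0,0,-0.04],[-0.15,-0.2,0],-1],[[0,0,-0.04],[-0.15,-0.2,0],-1],[[0,0,-0.04],[-0.15,-0.2,0],-1],[[0,0,-0.04],[-0.15,-0.2,0],-1],[[0,0,-0.04],[-0.15,-0.2,0],-1],[[0,0,-0.04],[-0.15,-0.2,0],-1],[[0,0,-0.04],[-0.15,-0.2,0],-1],[[0,0,-0.04],[-0.15,-0.2,0],-1],[[0,0,-0.04],[-0.15,-0.2,0],-1],[[0,0,-0.04],[-0.15,-0.2,0],-1]]'
python3 -m pendant '[[[0,0,-0.04],[-0.15,-0.2,0],-1],[[0,0,-0.04],[-0.15,-0.2,0],-1],[[0,0,-0.04],[-0.15,-0.2,0],-1],[[0,0,-0.04],[-0.15,-0.2,0],-1],[[0,0,-0.04],[-0.15,-0.2,0],-1],[[0,0,-0.04],[-0.15,-0.2,0],-1],[[0,0,0],[0,0,0],-1],[[0,0,0],[0,0,0],-1],[[0,0,0],[0,0,0],-1],[[0,0,0],[0,0,0],-1]]'
python3 - <<'E'
from h import *
o=bot.get_obs();print(o['joint_positions'])
a=cv2.resize(bot.capture("scene")[140:260,80:220],(400,343));b=cv2.resize(bot.capture("side")[210:370,230:410],(400,343))
cv2.imwrite("pics/s5.png",np.hstack([a,b]))
E
```

```text
time: 8.68
tool_pos: [589.4, -439.8, 235.1]
tcp_rot: [2.841, 0.004, 0.942]
contact_force: [-0.1, 0.1, -3.8]
grip_width: 13.5
finger_force: 29.9
time: 9.52
tool_pos: [589.4, -439.8, 223.3]
tcp_rot: [2.54, 0.008, 0.94]
contact_force: [0.4, -0.5, -3.1]
grip_width: 13.7
finger_force: 29.9
time: 10.35
tool_pos: [591.4, -441.7, 223.0]
tcp_rot: [2.375, 0.004, 0.944]
contact_force: [-0.2, 6.3, 2.0]
grip_width: 13.7
finger_force: 30.1
[-0.79052494  0.45765954  1.65981596  0.40172661  0.28586408 -0.50764307]
```

View pics/s5.png

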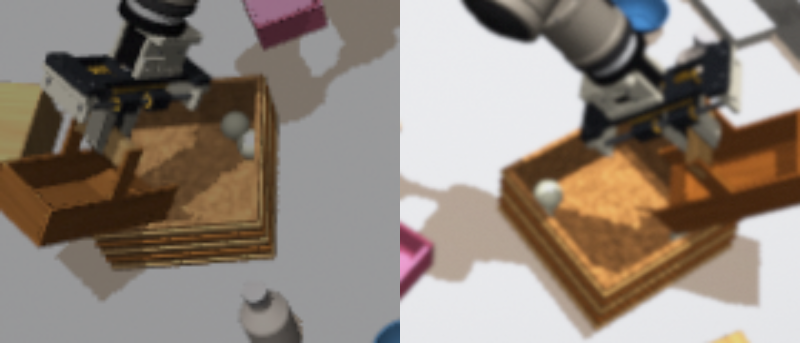

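Two balls are visible in the basket and there is light contact (about 6 N). The wrist is at a joint limit. I'll raise the tray, still tilted, then look.

```bash
python3 -m pendant '[[[-0.05,0.04,0.15],[0,0,0],-1],[[-0.1,0.07,0.2],[0,0,0],-1],[[-0.1,0.07,0.2],[0,0,0],-1],[[-0.1,0.07,0.2],[0,0,0],-1],[[-0.1,0.07,0.2],[0,0,0],-1],[[-0.1,0.07,0.2],[0,0,0],-1],[[0,0,0],[0,0,0],-1],[[0,0,0],[0,0,0],-1],[[0,0,0],[0,0,0],-1],[[0,0,0],[0,0,0],-1]]'
python3 - <<'E'
from h import *
o=bot.get_obs();print(o['joint_positions'],o['contact_force'],o['moment'])
a=cv2.resize(bot.capture("scene")[140:260,80:220],(400,343));b=cv2.resize(bot.capture("side")[210:370,230:410],(400,343))
cv2.imwrite("pics/s6.png",np.hstack([a,b]))
E
```

```text
time: 11.28
tool_pos: [574.2, -432.7, 256.0]
tcp_rot: [2.375, 0.005, 0.941]
contact_force: [-0.6, -0.2, -3.9]
grip_width: 13.9
finger_force: 29.9
[-0.80025332  0.38660671  1.67151484  0.34517203  0.34275757 -0.4535264 ] [-0.62902645 -0.24716394 -3.8941026 ] [ 0.4601695   0.82990409 -0.02772114]
```

View pics/s6.png

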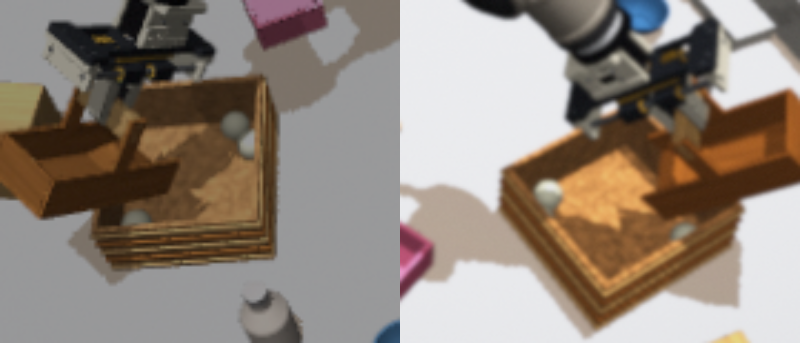

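All three balls lie in the basket: two at (235,125) and (248,143), one at (137,215) in the crop. The tray is empty. Levelling and raising.

```bash
python3 -m pendant '[[[0,0,0.2],[0.15,0.2,0],-1],[[0,0,0.2],[0.38,0.51,0],-1],[[0,0,0.2],[0.38,0.51,0],-1],[[0,0,0.2],[0.38,0.51,0],-1],[[0,0,0.2],[0.38,0.51,0],-1],[[0,0,0.2],[0.38,0.51,0],-1],[[0,0,0.2],[0.38,0.51,0],-1],[[0,0,0.1],[0.38,0.51,0],-1],[[0,0,0],[0.38,0.51,0],-1],[[0,0,0],[0.38,0.51,0],-1]]'
python3 -m pendant '[[[0,0.1,0],[0.2,0.27,0],-1],[[0,0.3,0],[0,0,0],-1],[[0,0.5,0],[0,0,0],-1],[[0,0.7,0],[0,0,0.1],-1],[[0,0.8,0],[0,0,0.2],-1],[[0,0.8,0],[0,0,0.2],-1],[[0,0.8,0],[0,0,0.2],-1],[[0,0.8,0],[0,0,0.2],-1],[[0,0.8,0],[0,0,0.2],-1],[[0,0.8,0],[0,0,0.2],-1]]'
```

```text
time: 12.22
tool_pos: [574.8, -433.0, 302.3]
tcp_rot: [3.092, -0.003, 0.942]
contact_force: [0.1, -0.2, -3.4]
grip_width: 13.9
finger_force: 30.0
time: 13.05
tool_pos: [574.8, -239.8, 301.4]
tcp_rot: [3.13, -0.003, 1.099]
contact_force: [0.0, 0.7, -2.8]
grip_width: 13.9
finger_force: 30.0
```

```bash
python3 -m pendant '[[[-0.04,0.8,0],[0.07,0,0.2],-1],[[-0.04,0.8,0],[0,0,0.2],-1],[[-0.04,0.8,0],[0,0,0.2],-1],[[-0.04,0.8,0],[0,0,0.2],-1],[[-0.04,0.8,0],[0,0,0.2],-1],[[-0.04,0.8,0],[0,0,0.2],-1],[[-0.04,0.8,0],[0,0,0.2],-1],[[-0.04,0.8,0],[0,0,0.2],-1],[[-0.04,0.8,0],[0,0,0.2],-1],[[-0.04,0.8,0],[0,0,0.2],-1]]'
python3 -m pendant '[[[-0.04,0.8,0],[0,0,0.2],-1],[[-0.04,0.8,0],[0,0,0.2],-1],[[-0.04,0.8,0],[0,0,0.2],-1],[[-0.04,0.8,0],[0,0,0.2],-1],[[-0.04,0.8,0],[0,0,0.2],-1],[[-0.04,0.8,0],[0,0,0.2],-1],[[-0.04,0.8,0],[0,0,0.2],-1],[[-0.04,0.8,0],[0,0,0.2],-1],[[-0.04,0.8,0],[0,0,0.2],-1],[[-0.04,0.8,0],[0,0,0.2],-1]]'
python3 -m pendant '[[[-0.04,0.8,0],[0,0,0],-1],[[-0.04,0.8,0],[0,0,0],-1],[[0,0.8,0],[0,0,0],-1],[[0,0.7,0],[0,0,0],-1],[[0,0.5,0],[0,0,0],-1],[[0,0.3,0],[0,0,0],-1],[[0,0.1,0],[0,0,0],-1],[[0,0,0],[0,0,0],-1],[[0,0,0],[0,0,0],-1],[[0,0,0],[0,0,0],-1]]'
```

```text
time: 13.88
tool_pos: [562.8, 0.4, 301.6]
tcp_rot: [3.134, -0.011, 1.339]
contact_force: [0.2, -0.5, -2.9]
grip_width: 13.7
finger_force: 30.0
time: 14.72
tool_pos: [550.7, 240.7, 301.5]
tcp_rot: [3.134, -0.011, 1.579]
contact_force: [-0.1, 0.9, -3.2]
grip_width: 13.9
finger_force: 30.0
time: 15.55
tool_pos: [548.3, 358.3, 301.7]
tcp_rot: [3.135, -0.01, 1.577]
contact_force: [1.1, -0.0, -1.7]
grip_width: 13.5
finger_force: 30.0
```

```bash
python3 -m pendant '[[[0,0.2,0],[0,0,0],-1],[[0,0.4,0],[0,0,0],-1],[[0,0.4,0],[0,0,0],-1],[[0,0.3,0],[0,0,0],-1],[[0,0.1,-0.1],[0,0,0],-1],[[0,0,-0.3],[0,0,0],-1],[[0,0,-0.3],[0,0,0],-1],[[0,0,-0.2],[0,0,0],-1],[[0,0,-0.1],[0,0,0],-1],[[0,0,0],[0,0,0],-1]]'
python3 - <<'E'
from h import *
a=cv2.resize(bot.capture("scene")[130:280,80:450],(740,300));b=cv2.resize(bot.capture("side")[60:180,140:320],(450,300))
c=cv2.resize(bot.capture("side")[230:370,230:410],(290,225))
d=np.zeros((300,740,3),np.uint8);d[:,:450]=b;d[:225,450:]=c
cv2.imwrite("pics/s7.png",np.vstack([a,d]))
cv2.imwrite("pics/s7full.png",bot.capture("scene"))
E
```

```text
time: 16.38
tool_pos: [547.7, 400.5, 270.2]
tcp_rot: [3.137, -0.009, 1.577]
contact_force: [-0.4, -0.2, -2.9]
grip_width: 13.6
finger_force: 30.0
```

View pics/s7.png

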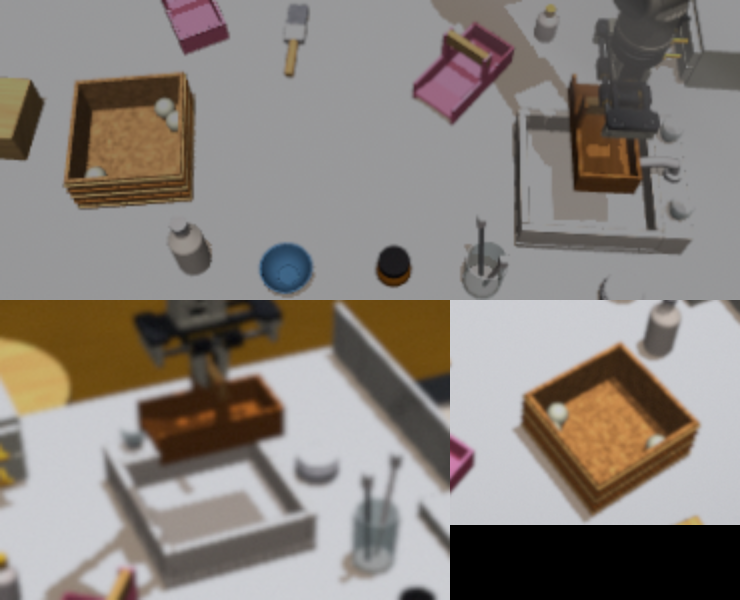

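```bash
python3 - <<'E'
from h import *
np.set_printoptions(precision=1,suppress=True)
print(plane("scene",[(368,225),(399,226.5)],168))
print(plane("scene",[(367.5,220),(399.5,221)],218))
o=bot.get_obs();print(o['time'],o['tool_pos'],o['dq'])
bot.close_job()
E
```

```text
[[643.7 357.6 168. ]
 [642.8 455.6 168. ]]
[[653.3 345.7 218. ]
 [650.4 443.4 218. ]]
16.5833 [548.2 401.2 272.2] [ 0.  0. -0.  0.  0. -0.]
the job is handed in; nothing more can be done
```

The job is handed in at 16.6 s: all three bath bombs are in the wicker basket, and the arm is holding the empty tray level and still above the middle of the washbasin, its underside about 45 mm above the tap. The basket and the other things are standing where they were; the tray brushed something, probably the basket, with about 6 N while tipping.

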